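# Clamp a brass pipe in the counter stand

## Robot

A 6-joint arm with a two-finger parallel gripper is mounted at the origin on the work surface. World frame = base frame: x ahead of the robot, y to its left, z up, the work surface at z = 0. Lengths are in m, angles in rad, forces in N, time in s.
With the tool pointing down it reaches from about 0.25 to 0.725 m from the base axis. Payload 4 kg.
Tool frame: the origin (TCP) lies on the mounting face of the last link; the fingertips stand 173 mm ahead of it and the grasp point (between the pads) lies r.tcp_to_grasp ahead of it (r.tcp_to_grasp is the distance from the TCP to the grasp point, in m); z points along the fingers, y is the line along which they close (so a half turn about z gives the same grasp; the last joint's range is limited). The gripper opens to 85 mm and grips with 20 to 120 N. Pads are 22 mm wide; open, the fingers measure 114 mm over their backs; the gripper's body (76 mm by 85 mm) begins 54 mm behind the grasp point. The pads swing forward as they close: fully open they stand 13 mm farther back than shut.
Start: joints at [-1.179, 0.241, 0.005, 1.335, 0, 1.571], TCP at [0.191, -0.462, 0.405] pointing down, gripper open.
Joint ranges: [-2.72, 2.72], [-1.05, 1.87], [-1.09, 1.28], [-1.99, 2.15], [-1.42, 1.44], [-3.14, 3.14]. Speed limits (rad/s): [2.79, 2.79, 3.14, 3.14, 3.14, 3.14].

## Interface

Orientations are given as a rotation vector (axis times angle).
In Python, from workcell import r, eyes, ticket gives the robot as it stands.
- The arm moves only by the tool play_rows, never from a script. Its argument "steps" is a list of rows, each a list of 6 numbers: the shift along the tool's x, y, z in cm, then the turn, a rotation vector about the tool's x, y, z in rad. A call has 1 to 12 rows; each row shifts and turns the commanded pose from where the row before left it, along the tool's axes as they then stand; what a row does not reach is not made up. A row lasts 1/10 s, in which the tool goes at most 50 mm and 8.59 degrees, less where a joint would pass 70% of its speed; a pose out of reach is approached as far as the arm can. A call with a gripper value outside its range is refused whole. "claw" is the gripper command: -1 is fully open, 1 is shut, values between are in proportion, set as the call begins (left out, the last holds). The fingers move at their own pace and stop on an object; "force" is the grip in N (left out, the last holds). Time passes only in rows, so rows that do not move let the fingers close. It gives the time, the measured TCP pose, the force, the opening and the grip force at its end, in the units of the state.
- r.get_state(): the state, without advancing time (a new reading comes with each control period).
- eyes.snapshot(name): name is "scene" or "top"; returns (picture, depth): 400x640x3 uint8, red, green, blue; 400x640 float32, m along the optical axis (not along the pixel's ray), 0 where there is no reading.
- eyes.get_calibration(name): a dict with "vertical_fov" (degrees; the focal length in pixels is half the picture's height over the tangent of half this angle, whatever the lens; pixels are square), "cx", "cy" (the principal point, pixels), "R" (3x3) and "t" (3): a world point X has camera coordinates R X + t. Camera axes: x right, y down, z forward; pixel columns grow to the right and rows downward; lengths in m; the calibration is good to about 2 mm. A picture is of the moment at which its call begins. get_calibration takes no time and is no camera call.
- ticket.close_job(): hands the job in; it is judged then, once.
The state is a dict: "time_s": time; "q": joint angles; "joint_vel": joint speeds; "joint_torque": joint torques, N m; "ee_pos": TCP position; "tool_rot": TCP orientation; "wrist_force": force on the tool from outside, world axes, zero at the start; "torque": the same for the moment, N m; "gripper_width": finger opening in m; "gripper_force": force on a finger pad.
Only numpy, scipy, OpenCV 4.12 (cv2) and the standard library are available. Lean on these libraries where they do the work, as an engineer would, in place of code of your own. Each camera call takes 0.05 s, during which the arm holds its last target. There are 200 camera calls.

## Task

With the fingertips alone, push the brass pipe along its trough until its far end is fully home against the end stop, under the screw. Then run the red wing screw down clockwise (seen from above), stroke after stroke of a fingertip against its wings, until it stops turning and its foot holds the pipe. Do not lift the pipe or straddle the screw with a finger on either side of its centre, and leave the other goods where they are.

Things in the scene. Friction and masses are not known exactly. Their poses are not given: they have to be found in the camera images.
- stand: Blue steel pipe stand, fixed to the counter; base plate 120 (x) x 185 (y, from -140 to +45) x 12 mm. Origin on the counter exactly under the vertical axis of the wing screw. A steel V trough (y -140 to +35 mm, edges 42 mm high) carries the pipe along the stand's y axis, at x = 0, pipe axis 45 mm above the counter. Placed at x 0.50-0.60, y 0.02-0.16, yaw up to 0.3 rad either way.
- stop_face (a point): Centre of the face of the blue end stop (64 mm wide, 61 mm high), 35 mm to the +y side of the screw axis in the stand's frame, at the height of the pipe's axis. The pipe is pushed toward the stand's +y until it meets this.
- bridge_top (a point): On the screw axis, on top of the blue bridge that carries the screw across the trough: 104 mm along x, 28 mm along y, top 100 mm high, with a brass bush 26 mm across standing 6 mm higher in the middle. Fingers that stroke the wings must stay above the bush.
- strap_top (a point): Top of the upright steel strap (14 mm wide along y, 8 mm thick) on the stand's +x side, 162 mm above the counter. Its inner face is 43 mm from the screw axis, so there is hardly room for a finger between it and the hub; the -x (robot) side of the wings is free for strokes.
- pipe: Brass pipe, 27 mm diameter, 180 mm long, about 0.3 kg, loose in the trough; origin at its centre, its own y axis along it. Slides at 1 to 3 N. Starts 45 to 70 mm short of the end stop.
- pipe_front (a point): Centre of the pipe's leading end face (+y), on its axis; it goes against the end stop.
- pipe_rear (a point): Centre of the pipe's other end face, the one to push on, 180 mm from pipe_front. It overhangs the -y end of the trough by 50 mm or more at the start and by 5 mm when the pipe is home.
- screw (a joint): Turn of the red wing screw, rad, growing clockwise seen from above; starts at 0.5 to 5.0, firm stop at 10.0 (pipe held). Stays where it is left, turns with 0.03 N m (1 to 2 N at the wings), comes down 6 mm a turn. At value q one wing points at world angle (stand yaw + 10 - q), anticlockwise from x, the other half a turn from it; at the stop they lie along the stand's x.
- screw_wings (a point): On the screw axis at half height of the wings: 144 mm above the counter with the screw at 0, 135 mm at the stop. Red hub 22 mm across; two opposite upright wings, 6 mm thick, reaching 36 mm from the axis, 16 mm above this point and (12 mm or more from the axis) 10 to 16 mm below it.
- foot: Steel disc, 16 mm across, on the screw axis under the bridge, sprung (2.5 N/mm): it meets the pipe about 3 rad before the screw's stop and presses with about 7 N at the stop. Its origin is on the screw axis at about counter level, not at the disc.
- coupling: Brass coupling, 38 mm across, 40 mm high, loose bystander standing near the stand on the robot's side.
- tape_roll: White roll, 54 mm across, 16 mm high, lying flat beyond the stand; loose bystander.
- ball_valve: Brass ball valve, 78 mm long, 46 mm high, with a blue bar handle; loose bystander.
- elbow: Brass elbow fitting, 52 mm long, 50 mm high; loose bystander.
- carton: Green carton, 55 x 55 x 95 mm; loose bystander.
- wrench: Steel wrench, 200 mm long; loose bystander lying on the counter.
- sealant: Jar with a red cap, 48 mm across, 100 mm high; loose bystander.
Not all that is in view belongs to the job. Leave any pink or purple look-alike of the pipe alone.

How it is judged:
By the outcome, as a careful person would: the job done as asked, in the order asked, and still so for the second after the job is handed in, with the robot touching nothing.
It also fails if it takes over 69 s, if anything falls off the work surface, if the arm or the gripper's body presses on something with over 40 N, if the wrist force passes 120 N, or if a joint passes its speed limit or range.

## Working session

There is one attempt and no reset: what is moved stays moved. The work goes in short steps, Python scripts to look and compute and a tool call to move; the robot and the scene stay as the last step left them, time stands still between calls to the robot, and variables do not carry over. Pictures are saved under pics/ and viewed, at most 10 in all, crops included, and the job is handed in when it is done.

Besides the shell and the picture viewer there is one more tool, called as a command line: name --pt "numbers of a row" for each row, then --argument value for the rest. play_rows: Moves the arm, as the interface text tells. Its arguments: {"type":"object","properties":{"steps":{"type":"array","items":{"type":"array","items":{"type":"number"}}},"claw":{"type":"number"},"force":{"type":"number"}},"required":["steps"]}

```bash
mkdir -p pics; cat > h.py <<'E'
import numpy as np, cv2
from workcell import r, eyes, ticket
def snap(n,f=None):
    p,d=eyes.snapshot(n); p=np.array(p); d=np.array(d)
    if f: cv2.imwrite('pics/'+f,p[:,:,::-1])
    return p,d
def cloud(n,d):
    c=eyes.get_calibration(n); f=200/np.tan(np.radians(c['vertical_fov'])/2)
    v,u=np.mgrid[:400,:640]
    P=np.stack([(u-c['cx'])/f*d,(v-c['cy'])/f*d,d],-1)
    return (P-np.array(c['t']))@np.array(c['R'])
E
python3 - <<'E'
from h import *
print(r.get_state(), r.tcp_to_grasp)
for n in('scene','top'):
    p,d=snap(n,n+'0.png'); c=eyes.get_calibration(n); print(c)
    np.savez('/tmp/'+n,p=p,d=d)
    print((d==0).mean())
E
```

```text
{'time_s': 0.0, 'q': array([-1.17901376e+00,  2.41392789e-01,  3.70265925e-03,  1.33518527e+00,
       -1.97737592e-05,  1.57082993e+00]), 'joint_vel': array([-6.09675689e-04, -1.15943618e-03, -2.80898030e-03,  9.31556018e-04,
        6.85621271e-04,  4.44728520e-05]), 'joint_torque': array([ 1.83765325e-03, -3.72320688e+01,  2.52405971e+01,  1.68677961e-02,
        1.29844193e-04,  1.52200865e-06]), 'ee_pos': array([ 0.19081038, -0.46186055,  0.40381443]), 'tool_rot': array([-3.07952203e+00, -6.11034363e-01,  6.65747546e-04]), 'wrist_force': array([-0.6153438 , -0.42311475, -0.38259374]), 'torque': array([0.05254249, 0.05437779, 0.00189338]), 'gripper_force': 0.0, 'gripper_width': 0.08526780674846278} 0.1547
{'vertical_fov': 49.89359920514913, 'cx': 322.31444714036735, 'cy': 195.8386706107091, 'R': array([[-0.05576253,  0.99841008,  0.00823682],
       [ 0.54389904,  0.03729359, -0.83832155],
       [-0.83729587, -0.04226693, -0.54511387]]), 't': array([ 0.03152508, -0.18959238,  1.74393821])}
0.0039609375
{'vertical_fov': 51.813204949856875, 'cx': 325.47062604915584, 'cy': 195.08205926907686, 'R': array([[-0.02047038, -0.99977606, -0.0053658 ],
       [-0.99904628,  0.02066188, -0.03846578],
       [ 0.03856803,  0.00457327, -0.99924551]]), 't': array([0.00487961, 0.52353737, 1.28061353])}
0.00406640625
```

View pics/top0.png

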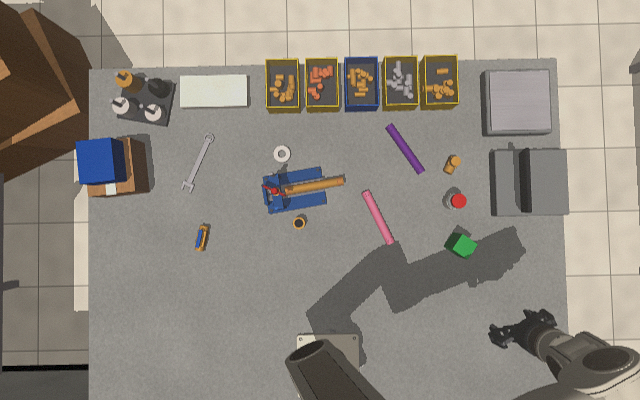

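View pics/scene0.png

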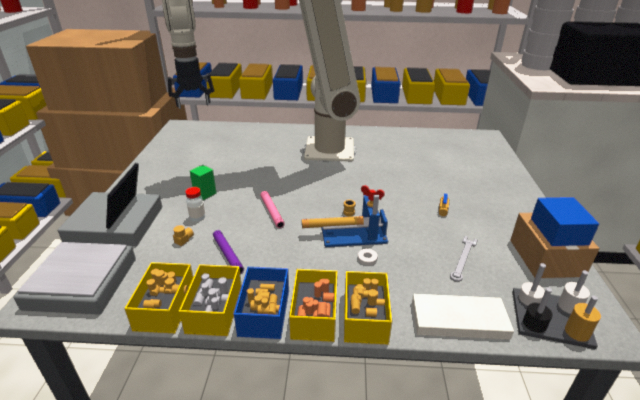

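The top view shows the blue stand at about (295,188), the pipe running to its rear end at (344,181), and the red wings near (272,190). The coupling is at (299,222) and the tape roll at (282,154). In the scene view the wings are at (372,192) and the strap is just below them.

```bash
python3 - <<'E'
from h import *
D={n:np.load('/tmp/'+n+'.npz') for n in('scene','top')}
for n in D:
    p=D[n]['p'];d=D[n]['d'];W=cloud(n,d)
    hsv=cv2.cvtColor(p,cv2.COLOR_RGB2HSV)
    H,S,V=[hsv[...,i].astype(int) for i in range(3)]
    reg=(W[...,0]>.4)&(W[...,0]<.7)&(W[...,1]>-.16)&(W[...,1]<.25)&(d>0)
    z=W[...,2]
    ms={'red':reg&((H<6)|(H>172))&(S>150)&(z>.1),'pipe':reg&(H>8)&(H<25)&(S>100)&(z>.035)&(z<.075),
     'blue_base':reg&(H>100)&(H<125)&(S>100)&(z<.022),'blue_top':reg&(H>100)&(H<125)&(S>100)&(z>.09)&(z<.112),'strap':reg&(z>.15)&(S<80),
     'coup':reg&(W[...,0]<.5)&(z>.03)&(z<.05)}
    for k,m in ms.items():
        P=W[m]
        if len(P)<4: print(n,k,len(P));continue
        r_=cv2.minAreaRect((P[:,:2]*1000).astype(np.float32))
        print(n,k,len(P),'med',np.median(P,0).round(3),'lo',P.min(0).round(3),'hi',P.max(0).round(3),'rect',np.round(r_[0]),np.round(r_[1]),round(r_[2],1))
        if k in('pipe','red'):
            c=P[:,:2]-P[:,:2].mean(0);u=np.linalg.svd(c,full_matrices=False)[2][0];print('   axis ang',np.arctan2(u[1],u[0]))
a=cv2.imread('pics/top0.png')[145:235,245:360];b=cv2.imread('pics/scene0.png')[170:275,290:405]
cv2.imwrite('pics/c0.png',np.hstack([cv2.resize(a,(400,400*90//115+1))[:313],np.zeros((313,4,3),np.uint8),cv2.resize(b,(390,313))]))
E
```

```text
scene red 144 med [0.542 0.133 0.143] lo [0.522 0.109 0.121] hi [0.555 0.167 0.157] rect [541. 137.] [65. 16.] 68.8
   axis ang 1.1327922202786653
scene pipe 558 med [0.561 0.039 0.052] lo [ 0.426 -0.059  0.035] hi [0.583 0.117 0.062] rect [507.  18.] [135. 178.] 11.6
   axis ang 2.046905322514034
scene blue_base 919 med [0.582 0.084 0.012] lo [ 0.523 -0.132 -0.001] hi [0.619 0.188 0.022] rect [574.  29.] [ 89. 317.] 2.8
scene blue_top 109 med [0.569 0.133 0.098] lo [0.492 0.118 0.09 ] hi [0.592 0.159 0.106] rect [541. 133.] [100.  28.] 15.8
scene strap 23 med [0.586 0.145 0.158] lo [0.541 0.14  0.151] hi [0.589 0.17  0.164] rect [567. 151.] [18. 48.] 63.6
scene coup 122 med [0.453 0.083 0.039] lo [ 0.418 -0.156  0.03 ] hi [0.499 0.132 0.049] rect [448.  -9.] [289.  76.] 84.2
top red 52 med [0.535 0.138 0.149] lo [0.521 0.109 0.135] hi [0.549 0.167 0.163] rect [534. 138.] [64. 15.] 53.3
   axis ang -2.000951243482341
top pipe 534 med [0.55  0.04  0.056] lo [ 0.423 -0.06   0.035] hi [0.576 0.116 0.064] rect [499.  21.] [134. 180.] 9.2
   axis ang 2.062793590868225
top blue_base 981 med [0.522 0.071 0.012] lo [ 0.471 -0.007  0.004] hi [0.612 0.19  0.02 ] rect [542.  92.] [117. 183.] 9.0
top blue_top 232 med [0.517 0.137 0.1  ] lo [0.482 0.118 0.093] hi [0.585 0.158 0.106] rect [533. 139.] [103.  28.] 9.0
top strap 17 med [0.579 0.147 0.16 ] lo [0.536 0.14  0.15 ] hi [0.583 0.157 0.166] rect [559. 148.] [12. 47.] 83.7
top coup 129 med [0.439 0.077 0.04 ] lo [ 0.42  -0.155  0.03 ] hi [0.499 0.173 0.048] rect [460.   9.] [327.  78.] 90.0
```

View pics/c0.png

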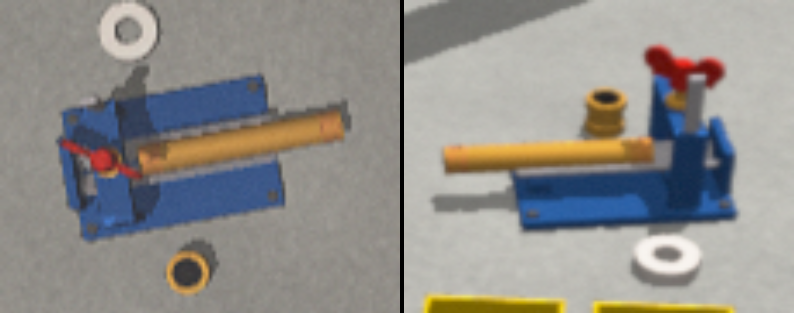

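```bash
cat >> h.py <<'E'
from scipy.spatial.transform import Rotation as Rn
O=np.array([.534,.139]);yaw=.157
A=np.array([[np.cos(yaw),np.sin(yaw)],[-np.sin(yaw),np.cos(yaw)]])
def S(p): return A@(np.array(p)[:2]-O)*1000
def where():
    s=r.get_state();R=Rn.from_rotvec(s['tool_rot']).as_matrix();t=s['ee_pos']+R[:,2]*.173
    print('t',round(s['time_s'],2),'tip stand mm',S(t).round(1),'z',round(t[2]*1000,1),'yawx-stand',round(np.arctan2(R[1,0],R[0,0])-yaw-np.pi/2,3),'tilt',R[:2,2].round(3),'F stand',(A@s['wrist_force'][:2]).round(2),round(s['wrist_force'][2],2),'q',s['q'].round(2),'w',round(s['gripper_width'],3))
    return t,R
E
python3 - <<'E'
from h import *
D=np.load('/tmp/top.npz');p=D['p'];d=D['d'];W=cloud('top',d)
hsv=cv2.cvtColor(p,cv2.COLOR_RGB2HSV);H,Sa,V=[hsv[...,i].astype(int) for i in range(3)]
T=(W[...,:2]-O)@A.T*1000
m=(H>8)&(H<25)&(Sa>100)&(abs(T[...,0])<18)&(W[...,2]>.04)&(W[...,2]<.075)&(T[...,1]<0)
print('pipe',m.sum(),T[m].min(0),T[m].max(0),np.median(T[m],0),np.percentile(W[m][:,2],[5,50,95]))
b=np.polyfit(T[m][:,1],T[m][:,0],1);print('pipe slope/offset',b)
m=((H>150)&(H<175)&(Sa>60))&(W[...,0]>.35)&(W[...,2]>.01)&(T[...,1]<-100)&(T[...,1]>-350)
i=np.argmax(T[m][:,0]);print('pink',m.sum(),T[m].min(0),T[m].max(0),T[m][T[m][:,0]>T[m][:,0].max()-15].mean(0),T[m][np.argmax(T[m][:,1])],W[m][:,2].max())
t,R=where()
tw=O+A.T@np.array([0,-.228]);print('target',tw,'world shift',tw-t[:2])
E
```

```text
pipe 560 [ -17.62545289 -561.49932918] [ 13.99441452 -21.34152268] [  -0.31373407 -126.79664994] [0.04834504 0.05584498 0.06137709]
pipe slope/offset [0.00739402 1.22282437]
pink 469 [-217.12378685 -322.60306884] [ -41.04697335 -139.51980587] [ -49.4724445  -266.85186305] [ -83.08946569 -139.51980587] 1.299811776180449
t 0.1 tip stand mm [-433.  -539.5] z 230.9 yawx-stand -1.336 tilt [-0.001  0.002] F stand [ 0.65 -0.19] 0.31 q [-1.18  0.24  0.    1.34 -0.    1.57] w 0.085
target [ 0.56964913 -0.08619578] world shift [0.37896871 0.37540602]
```

play_rows --pt "0 0 0 0 0 -0.1485" --pt "0 0 0 0 0 -0.1485" --pt "0 0 0 0 0 -0.1485" --pt "0 0 0 0 0 -0.1485" --pt "0 0 0 0 0 -0.1485" --pt "0 0 0 0 0 -0.1485" --pt "0 0 0 0 0 -0.1485" --pt "0 0 0 0 0 -0.1485" --pt "0 0 0 0 0 -0.1485" --claw 1 --force 40

```text
time_s: 1.0
ee_pos: [0.1909, -0.462, 0.4042]
tool_rot: [-2.032, -2.395, -0.001]
wrist_force: [0.4, -0.2, -0.9]
gripper_width: -0.0001
gripper_force: 0.0
```

```bash
python3 - <<'E'
from h import *
where()
E
```

```text
t 1.0 tip stand mm [-432.9 -539.7] z 231.2 yawx-stand 0.007 tilt [-0.     0.001] F stand [ 0.33 -0.26] -0.86 q [-1.18  0.24  0.    1.34 -0.    0.23] w -0.0
```

play_rows --pt "2.6 3.6 0 0 0 0" --pt "2.6 3.6 0 0 0 0" --pt "2.6 3.6 0 0 0 0" --pt "2.6 3.6 0 0 0 0" --pt "2.6 3.6 0 0 0 0" --pt "2.6 3.6 0 0 0 0" --pt "2.6 3.6 0 0 0 0" --pt "2.6 3.6 0 0 0 0" --pt "2.6 3.6 0 0 0 0" --pt "2.6 3.6 0 0 0 0" --pt "2.6 3.6 0 0 0 0" --pt "2.6 3.7 0 0 0 0"

```text
time_s: 2.2
ee_pos: [0.5705, -0.0845, 0.4042]
tool_rot: [-2.039, -2.389, 0.001]
wrist_force: [1.2, -0.5, 0.3]
gripper_width: 0.0002
gripper_force: 0.0
```

play_rows --pt "0 0 4 0 0 0" --pt "0 0 4 0 0 0" --pt "0 0 4 0 0 0" --pt "0 0 2 0 0 0" --pt "0 0 0 0 0 0" --pt "0 0 0 0 0 0"

```text
time_s: 2.8
ee_pos: [0.5697, -0.0861, 0.2647]
tool_rot: [-2.039, -2.389, 0.001]
wrist_force: [0.2, -0.2, 0.1]
gripper_width: 0.0002
gripper_force: 0.0
```

```bash
python3 - <<'E'
from h import *
where()
p,d=snap('top','t1.png');q,_=snap('scene','s1.png')
cv2.imwrite('pics/c1.png',cv2.cvtColor(np.hstack([cv2.resize(p[130:250,240:400],(400,300)),cv2.resize(q[150:270,270:430],(400,300))]),cv2.COLOR_RGB2BGR))
E
```

```text
t 2.8 tip stand mm [-1.000e-01 -2.278e+02] z 91.7 yawx-stand 0.0 tilt [-0.001  0.   ] F stand [ 0.16 -0.22] 0.09 q [-0.15  0.48 -0.02  1.07  0.    1.26] w 0.0
```

View pics/c1.png

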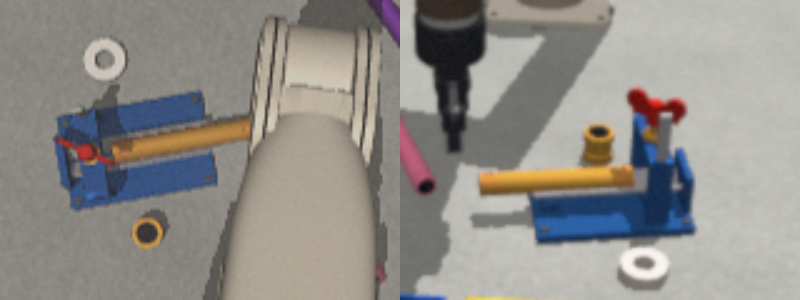

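The fingers hang behind the pipe's rear end, clear of the pink rod. I'll lower them and push.

play_rows --pt "0 0 3 0 0 0" --pt "0 0 2.5 0 0 0" --pt "0 0 0 0 0 0" --pt "0.7 0 0 0 0 0" --pt "0.7 0 0 0 0 0" --pt "0.6 0 0 0 0 0" --pt "0.6 0 0 0 0 0" --pt "0.6 0 0 0 0 0" --pt "0.6 0 0 0 0 0" --pt "0.6 0 0 0 0 0" --pt "0.6 0 0 0 0 0"

```text
time_s: 4.0
ee_pos: [0.5621, -0.0363, 0.2101]
tool_rot: [2.039, 2.388, 0.001]
wrist_force: [1.7, -4.1, 2.4]
gripper_width: -0.0001
gripper_force: 2.0
```

play_rows --pt "0.5 0 0 0 0 0" --pt "0.5 0 0 0 0 0" --pt "0.4 0 0 0 0 0" --pt "0.3 0 0 0 0 0" --pt "0 0 0 0 0 0" --pt "0 0 0 0 0 0"

```text
time_s: 4.6
ee_pos: [0.5585, -0.0194, 0.2091]
tool_rot: [-2.037, -2.388, 0.0]
wrist_force: [-0.7, -1.2, 1.0]
gripper_width: 0.0
gripper_force: 0.2
```

```bash
python3 - <<'E'
from h import *
where()
E
```

```text
t 4.6 tip stand mm [  -0.9 -159.9] z 36.1 yawx-stand 0.001 tilt [-0.002  0.002] F stand [-0.86 -1.11] 0.97 q [-0.03  0.51 -0.13  0.93  0.    1.38] w 0.0
```

play_rows --pt "0.2 0 0 0 0 0" --pt "0.1 0 0 0 0 0" --pt "0 0 0 0 0 0" --pt "0 0 0 0 0 0"

```text
time_s: 5.0
ee_pos: [0.5582, -0.0168, 0.2093]
tool_rot: [-2.039, -2.388, 0.001]
wrist_force: [-0.8, -1.3, -0.8]
gripper_width: -0.0003
gripper_force: 0.5
```

play_rows --pt "0.1 0 0 0 0 0" --pt "0.1 0 0 0 0 0" --pt "0 0 0 0 0 0" --pt "0 0 0 0 0 0"

```text
time_s: 5.4
ee_pos: [0.5583, -0.0149, 0.2097]
tool_rot: [-2.04, -2.389, -0.0]
wrist_force: [-0.1, -1.6, -0.1]
gripper_width: -0.0001
gripper_force: 0.7
```

play_rows --pt "0.1 0 0 0 0 0" --pt "0.1 0 0 0 0 0" --pt "0 0 0 0 0 0" --pt "0 0 0 0 0 0"

```text
time_s: 5.8
ee_pos: [0.5582, -0.014, 0.2098]
tool_rot: [2.04, 2.386, -0.003]
wrist_force: [0.3, -5.9, -1.5]
gripper_width: -0.0006
gripper_force: 3.1
```

```bash
python3 - <<'E'
from h import *
where()
E
```

```text
t 5.8 tip stand mm [  -0.  -155.4] z 36.8 yawx-stand -0.001 tilt [ 0.    -0.003] F stand [-0.66 -5.92] -1.46 q [-0.02  0.51 -0.14  0.92 -0.    1.39] w -0.001
```

play_rows --pt "0.1 0 0 0 0 0" --pt "0.1 0 0 0 0 0" --pt "0 0 0 0 0 0" --pt "0 0 0 0 0 0" --pt "0 0 0 0 0 0"

```text
time_s: 6.3
ee_pos: [0.5581, -0.0133, 0.2099]
tool_rot: [2.039, 2.383, -0.007]
wrist_force: [-0.1, -10.8, -0.5]
gripper_width: 0.0001
gripper_force: 5.5
```

```bash
python3 - <<'E'
from h import *
where()
E
```

```text
t 6.3 tip stand mm [   0.  -155.4] z 36.9 yawx-stand -0.002 tilt [ 0.001 -0.007] F stand [ -1.77 -10.6 ] -0.46 q [-0.02  0.51 -0.14  0.92 -0.01  1.39] w 0.0
```

play_rows --pt "-1 0 0 0 0 0" --pt "-2 0 0 0 0 0" --pt "0 0 -4 0 0 0" --pt "0 0 -4 0 0 0" --pt "0 0 -4 0 0 0" --pt "0 0 -3 0 0 0" --pt "0 0 0 0 0 0" --pt "0 0 0 0 0 0"

```text
time_s: 7.1
ee_pos: [0.5627, -0.0404, 0.3606]
tool_rot: [2.038, 2.389, 0.004]
wrist_force: [0.6, 0.6, 0.2]
gripper_width: 0.0001
gripper_force: 0.0
```

```bash
cat >> h.py <<'E'
def wing(n):
    p,d=snap(n);W=cloud(n,d);hsv=cv2.cvtColor(p,cv2.COLOR_RGB2HSV);H,Sa=hsv[...,0].astype(int),hsv[...,1]
    T=(W[...,:2]-O)@A.T*1000
    m=((H<6)|(H>172))&(Sa>150)&(W[...,2]>.1)&(W[...,2]<.18)&(np.hypot(*np.moveaxis(T,-1,0))<50)
    P=T[m].astype(np.float32)
    if len(P)<6: print(n,'red',len(P));return
    c=P-P.mean(0);u=np.linalg.svd(c,full_matrices=False)[2][0]
    print(n,'red',len(P),'wing rel',round(np.arctan2(u[1],u[0])%np.pi,2),cv2.minAreaRect(P),'z',np.median(W[m][:,2]).round(3),W[m][:,2].max().round(3))
    m=(H>8)&(H<25)&(Sa>100)&(abs(T[...,0])<18)&(W[...,2]>.04)&(W[...,2]<.075)&(T[...,1]<0)&(T[...,1]>-230)
    if m.sum()>10: print('pipe y',np.percentile(T[m][:,1],[1,99]).round(0))
E
python3 - <<'E'
from h import *
where();wing('top');wing('scene')
E
```

```text
t 7.1 tip stand mm [   0.8 -181.5] z 187.6 yawx-stand 0.001 tilt [0.003 0.001] F stand [0.66 0.48] 0.19 q [-0.07  0.39  0.09  1.28  0.    1.34] w 0.0
top red 53 wing rel 0.98 ((0.1858658790588379, -0.7200851440429688), (63.574668884277344, 15.033792495727539), 66.13836669921875) z 0.15 0.162
pipe y [-117.  -15.]
scene red 142 wing rel 0.97 ((6.167391777038574, -2.266063690185547), (63.01361083984375, 17.171939849853516), 66.33094787597656) z 0.143 0.157
pipe y [-146.   -9.]
```

play_rows --pt "4 0.3 0 0 0 0" --pt "4 0.4 0 0 0 0" --pt "4 0.4 0 0 0 0" --pt "3.45 0.3 0 0 0 0" --pt "0 0 0 0 0 0" --pt "0 0 0 0 0 0" --pt "0 0 3 0 0 0" --pt "0 0 2.5 0 0 0" --pt "0 0 1.5 0 0 0" --pt "0 0 0 0 0 0" --pt "0 0 0 0 0 0"

```text
time_s: 8.3
ee_pos: [0.5519, 0.1128, 0.2889]
tool_rot: [-2.042, -2.386, 0.002]
wrist_force: [0.3, -0.3, -0.6]
gripper_width: -0.0002
gripper_force: 0.0
```

```bash
python3 - <<'E'
from h import *
t,R=where()
th=np.linspace(5.2,1.35,25);P=np.c_[3*np.cos(th),3*np.sin(th)];P=np.vstack([S(t)/10,P[1:]])
acc=P[0].copy()
o=[]
for p in P[1:]:
    s=np.round(p-acc,2);acc+=s;o.append([float(s[1]),float(s[0]),0,0,0,0])
print(o[:12]);print(o[12:])
E
```

```text
t 8.3 tip stand mm [ 13.3 -28.8] z 115.9 yawx-stand -0.002 tilt [-0.002 -0.   ] F stand [ 0.25 -0.31] -0.59 q [ 0.2   0.44 -0.02  1.11 -0.    1.62] w -0.0
[[0.03, -0.36, 0, 0, 0, 0], [-0.11, -0.47, 0, 0, 0, 0], [-0.04, -0.48, 0, 0, 0, 0], [0.03, -0.48, 0, 0, 0, 0], [0.11, -0.47, 0, 0, 0, 0], [0.19, -0.44, 0, 0, 0, 0], [0.25, -0.41, 0, 0, 0, 0], [0.32, -0.36, 0, 0, 0, 0], [0.37, -0.31, 0, 0, 0, 0], [0.41, -0.24, 0, 0, 0, 0], [0.45, -0.18, 0, 0, 0, 0], [0.47, -0.1, 0, 0, 0, 0]]
[[0.48, -0.03, 0, 0, 0, 0], [0.47, 0.05, 0, 0, 0, 0], [0.47, 0.13, 0, 0, 0, 0], [0.44, 0.2, 0, 0, 0, 0], [0.4, 0.27, 0, 0, 0, 0], [0.35, 0.32, 0, 0, 0, 0], [0.29, 0.38, 0, 0, 0, 0], [0.23, 0.43, 0, 0, 0, 0], [0.16, 0.45, 0, 0, 0, 0], [0.09, 0.47, 0, 0, 0, 0], [0.01, 0.48, 0, 0, 0, 0], [-0.07, 0.48, 0, 0, 0, 0]]
```

play_rows --pt "0.05 -0.35 0 0 0 0" --pt "-0.1 -0.45 0 0 0 0" --pt "-0.05 -0.5 0 0 0 0" --pt "0.05 -0.5 0 0 0 0" --pt "0.1 -0.45 0 0 0 0" --pt "0.2 -0.45 0 0 0 0" --pt "0.25 -0.4 0 0 0 0" --pt "0.3 -0.35 0 0 0 0" --pt "0.35 -0.3 0 0 0 0" --pt "0.4 -0.25 0 0 0 0" --pt "0.45 -0.2 0 0 0 0" --pt "0.5 -0.1 0 0 0 0"

```text
time_s: 9.5
ee_pos: [0.5053, 0.1324, 0.2897]
tool_rot: [-2.04, -2.389, 0.001]
wrist_force: [0.1, -1.7, -0.2]
gripper_width: -0.0006
gripper_force: 0.0
```

```bash
python3 - <<'E'
from h import *
where();wing('scene')
E
```

```text
t 9.5 tip stand mm [-29.5  -2.1] z 116.7 yawx-stand 0.0 tilt [-0. -0.] F stand [-0.16 -1.74] -0.21 q [ 0.26  0.36 -0.14  1.07 -0.    1.67] w -0.001
scene red 74 wing rel 2.69 ((7.421840667724609, -4.551724433898926), (18.829774856567383, 58.83896255493164), 76.96131134033203) z 0.144 0.158
pipe y [-146.   -9.]
```

play_rows --pt "0.5 0 0 0 0 0" --pt "0.45 0.05 0 0 0 0" --pt "0.45 0.15 0 0 0 0" --pt "0.45 0.2 0 0 0 0" --pt "0.4 0.25 0 0 0 0" --pt "0.35 0.3 0 0 0 0" --pt "0.3 0.4 0 0 0 0" --pt "0.2 0.45 0 0 0 0" --pt "0.15 0.45 0 0 0 0" --pt "0.1 0.45 0 0 0 0" --pt "0 0.5 0 0 0 0" --pt "-0.05 0.45 0 0 0 0"

```text
time_s: 10.75
ee_pos: [0.5368, 0.1706, 0.2894]
tool_rot: [-2.039, -2.389, 0.0]
wrist_force: [-1.4, -0.0, 0.5]
gripper_width: 0.0001
gripper_force: 0.5
```

```bash
python3 - <<'E'
from h import *
where();wing('scene');wing('top')
E
```

```text
t 10.75 tip stand mm [ 7.6 30.8] z 116.4 yawx-stand 0.001 tilt [-0.001  0.   ] F stand [-1.38  0.19] 0.48 q [ 0.31  0.44 -0.02  1.11  0.    1.72] w 0.0
scene red 145 wing rel 0.82 ((6.29880428314209, -3.9942283630371094), (68.59747314453125, 17.01517105102539), 51.680015563964844) z 0.14 0.156
pipe y [-146.   -9.]
top red 40 wing rel 0.77 ((-10.003933906555176, -8.107950210571289), (38.75417709350586, 13.749140739440918), 35.14999771118164) z 0.145 0.158
pipe y [-143.  -14.]
```

play_rows --pt "0 -0.3 0 0 0 0" --pt "0 0 -3.5 0 0 0" --pt "0 0 -3.5 0 0 0" --pt "0 0 0 0 0 0" --pt "-3 0.5 0 0 0 0" --pt "-2.9 0.5 0 0 0 0" --pt "0 0 0 0 0 0" --pt "0 0 2.5 0 0 0" --pt "0 0 2.5 0 0 0" --pt "0 0 2 0 0 0" --pt "0 0 0 0 0 0"

```text
time_s: 11.95
ee_pos: [0.5508, 0.1134, 0.2862]
tool_rot: [-2.036, -2.386, 0.009]
wrist_force: [-0.3, 0.2, 0.7]
gripper_width: -0.0001
gripper_force: 0.0
```

```bash
python3 - <<'E'
from h import *
where();wing('scene')
E
```

```text
t 11.95 tip stand mm [ 11.4 -28. ] z 113.2 yawx-stand 0.001 tilt [-0.007 -0.001] F stand [-0.23  0.28] 0.71 q [ 0.2   0.44 -0.02  1.11  0.    1.62] w -0.0
scene red 68 wing rel 0.93 ((14.112722396850586, 3.580747604370117), (46.653038024902344, 12.98131275177002), 48.543060302734375) z 0.14 0.152
pipe y [-146.   -9.]
```

play_rows --pt "0.05 -0.35 0 0 0 0" --pt "-0.1 -0.45 0 0 0 0" --pt "-0.05 -0.5 0 0 0 0" --pt "0.05 -0.5 0 0 0 0" --pt "0.1 -0.45 0 0 0 0" --pt "0.2 -0.45 0 0 0 0" --pt "0.25 -0.4 0 0 0 0" --pt "0.3 -0.35 0 0 0 0" --pt "0.35 -0.3 0 0 0 0" --pt "0.4 -0.2 0 0 0 0" --pt "0.45 -0.15 0 0 0 0" --pt "0.5 -0.1 0 0 0 0"

```text
time_s: 13.2
ee_pos: [0.507, 0.1316, 0.2896]
tool_rot: [2.04, 2.389, -0.001]
wrist_force: [1.4, -1.8, -0.9]
gripper_width: -0.0002
gripper_force: 0.6
```

```bash
python3 - <<'E'
from h import *
where();wing('scene')
E
```

```text
t 13.2 tip stand mm [-27.8  -3.2] z 116.6 yawx-stand 0.0 tilt [-0. -0.] F stand [ 1.13 -2.05] -0.89 q [ 0.25  0.37 -0.13  1.07 -0.    1.67] w -0.0
scene red 65 wing rel 2.82 ((9.73512077331543, -5.733831405639648), (15.264266967773438, 59.829044342041016), 78.88170623779297) z 0.142 0.164
pipe y [-147.   -9.]
```

play_rows --pt "0.5 -0.1 0 0 0 0" --pt "0.5 0.05 0 0 0 0" --pt "0.45 0.1 0 0 0 0" --pt "0.45 0.2 0 0 0 0" --pt "0.4 0.25 0 0 0 0" --pt "0.4 0.3 0 0 0 0" --pt "0.35 0.4 0 0 0 0" --pt "0.2 0.45 0 0 0 0" --pt "0.15 0.45 0 0 0 0" --pt "0.1 0.45 0 0 0 0" --pt "0 0.5 0 0 0 0" --pt "-0.05 0.45 0 0 0 0"

```text
time_s: 14.45
ee_pos: [0.5369, 0.1711, 0.2897]
tool_rot: [-2.039, -2.389, -0.001]
wrist_force: [-1.2, 0.4, -0.1]
gripper_width: -0.0001
gripper_force: 0.6
```

```bash
python3 - <<'E'
from h import *
where();wing('scene');wing('top')
E
```

```text
t 14.45 tip stand mm [ 7.9 31.3] z 116.7 yawx-stand 0.001 tilt [0. 0.] F stand [-1.07  0.59] -0.09 q [ 0.31  0.44 -0.02  1.11  0.    1.72] w -0.0
scene red 135 wing rel 0.85 ((6.596691608428955, -3.3446426391601562), (66.18092346191406, 16.652095794677734), 54.49686813354492) z 0.137 0.152
pipe y [-146.   -9.]
top red 41 wing rel 0.78 ((-10.386728286743164, -8.343111038208008), (41.2706298828125, 14.05953598022461), 35.4127197265625) z 0.142 0.153
pipe y [-143.  -13.]
```

play_rows --pt "0 -0.3 0 0 0 0" --pt "0 0 -3.5 0 0 0" --pt "0 0 -3.5 0 0 0" --pt "0 0 0 0 0 0" --pt "-3 0.5 0 0 0 0" --pt "-3 0.5 0 0 0 0" --pt "0 0 0 0 0 0" --pt "0 0 2.5 0 0 0" --pt "0 0 2.5 0 0 0" --pt "0 0 2 0 0 0" --pt "0 0 0 0 0 0"

```text
time_s: 15.65
ee_pos: [0.5511, 0.1128, 0.2864]
tool_rot: [-2.037, -2.386, 0.008]
wrist_force: [-0.7, -0.6, 0.3]
gripper_width: -0.0001
gripper_force: 0.0
```

play_rows --pt "0.05 -0.35 0 0 0 0" --pt "-0.1 -0.45 0 0 0 0" --pt "-0.05 -0.5 0 0 0 0" --pt "0.05 -0.5 0 0 0 0" --pt "0.1 -0.45 0 0 0 0" --pt "0.2 -0.45 0 0 0 0" --pt "0.25 -0.4 0 0 0 0" --pt "0.2 -0.35 0 0 0 0" --pt "0.2 -0.3 0 0 0 0" --pt "0.1 0 0 0 0 0" --pt "0 0 0 0 0 0"

```text
time_s: 16.75
ee_pos: [0.5138, 0.1169, 0.2895]
tool_rot: [-2.039, -2.389, 0.001]
wrist_force: [-0.2, -0.3, 0.1]
gripper_width: 0.0
gripper_force: 0.1
```

```bash
python3 - <<'E'
from h import *
where();wing('scene')
E
```

```text
t 16.75 tip stand mm [-23.6 -18.6] z 116.5 yawx-stand 0.001 tilt [-0.001 -0.   ] F stand [-0.25 -0.29] 0.07 q [ 0.22  0.37 -0.12  1.08  0.    1.64] w 0.0
scene red 58 wing rel 0.1 ((3.497140884399414, -4.984076976776123), (11.311695098876953, 52.424434661865234), 89.02261352539062) z 0.134 0.152
pipe y [-146.  -10.]
```

play_rows --pt "0.2 0 0 0 0 0" --pt "0.2 0 0 0 0 0" --pt "0 0 0 0 0 0" --pt "0 0 0 0 0 0"

```text
time_s: 17.2
ee_pos: [0.5136, 0.1209, 0.2896]
tool_rot: [-2.039, -2.389, -0.0]
wrist_force: [-0.7, -0.9, 0.1]
gripper_width: -0.0001
gripper_force: 0.1
```

play_rows --pt "0.1 0 0 0 0 0" --pt "0.1 0 0 0 0 0" --pt "0 0 0 0 0 0" --pt "0 0 0 0 0 0"

```text
time_s: 17.6
ee_pos: [0.5132, 0.1224, 0.2896]
tool_rot: [2.04, 2.388, -0.001]
wrist_force: [-0.0, -4.4, -0.4]
gripper_width: -0.0002
gripper_force: 1.6
```

```bash
python3 - <<'E'
from h import *
where();wing('scene')
E
```

```text
t 17.6 tip stand mm [-23.2 -13.3] z 116.6 yawx-stand 0.0 tilt [ 0.    -0.001] F stand [-0.69 -4.35] -0.4 q [ 0.23  0.37 -0.12  1.08 -0.    1.65] w -0.0
scene red 54 wing rel 3.13 ((6.4704132080078125, -5.5913238525390625), (13.043097496032715, 46.35833740234375), 83.8487548828125) z 0.136 0.152
pipe y [-146.   -9.]
```

play_rows --pt "0.1 0 0 0 0 0" --pt "0.1 0 0 0 0 0" --pt "0.1 0 0 0 0 0" --pt "0 0 0 0 0 0" --pt "0 0 0 0 0 0" --pt "0 0 0 0 0 0"

```text
time_s: 18.25
ee_pos: [0.513, 0.1235, 0.2897]
tool_rot: [2.04, 2.383, -0.007]
wrist_force: [1.8, -11.6, -0.2]
gripper_width: 0.0001
gripper_force: 5.8
```

```bash
python3 - <<'E'
from h import *
where()
E
```

```text
t 18.25 tip stand mm [-23.2 -13.2] z 116.7 yawx-stand -0.002 tilt [ 0.001 -0.006] F stand [ -0.03 -11.73] -0.23 q [ 0.24  0.37 -0.12  1.08 -0.01  1.65] w 0.0
```

The screw has stalled firmly at 11.7 N. I'll back off, lift clear and check.

play_rows --pt "-0.5 0 0 0 0 0" --pt "-0.7 0 0 0 0 0" --pt "0 0 -4 0 0 0" --pt "0 0 -4 0 0 0" --pt "0 0 -3 0 0 0" --pt "-4 -2 0 0 0 0" --pt "-4 -2 0 0 0 0" --pt "-4 -2 0 0 0 0" --pt "-4 -2 0 0 0 0" --pt "-4 -2 0 0 0 0" --pt "0 0 0 0 0 0" --pt "0 0 0 0 0 0"

```text
time_s: 19.45
ee_pos: [0.447, -0.1002, 0.4]
tool_rot: [2.043, 2.387, 0.003]
wrist_force: [0.2, 0.2, -1.3]
gripper_width: 0.0002
gripper_force: 0.0
```

```bash
python3 - <<'E'
from h import *
where();wing('scene');wing('top')
p,d=snap('top');q,_=snap('scene')
cv2.imwrite('pics/c2.png',cv2.cvtColor(np.hstack([cv2.resize(p[130:250,240:400],(400,300)),cv2.resize(q[150:270,270:430],(400,300))]),cv2.COLOR_RGB2BGR))
E
```

```text
t 19.45 tip stand mm [-123.1 -222.5] z 227.0 yawx-stand -0.002 tilt [0.001 0.001] F stand [0.22 0.16] -1.33 q [-0.22  0.16 -0.11  1.3   0.    1.19] w 0.0
scene red 54 wing rel 3.08 ((2.551555633544922, -4.487631797790527), (11.117215156555176, 46.00090408325195), 83.8879623413086) z 0.136 0.151
pipe y [-146.  -10.]
top red 60 wing rel 0.0 ((0.25213623046875, -0.8226242065429688), (11.675617218017578, 65.9422378540039), 84.49747467041016) z 0.143 0.155
pipe y [-144.  -14.]
```

View pics/c2.png

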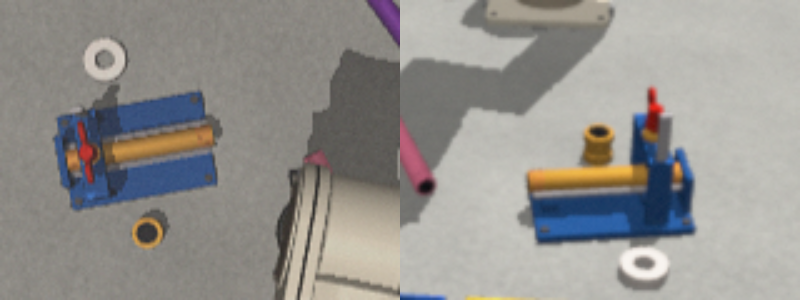

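The pipe is home against the stop: its front shows at (72,160), past the bridge. The wings lie along the stand's x at (87,152), and the coupling and tape roll have not moved.

```bash
python3 -c "
from h import *
print(ticket.close_job())"
```

```text
the job is handed in; nothing more can be done
None
```

The job is handed in: the pipe is fully home against the end stop, and the wing screw is run down clockwise to its firm stop in three strokes, taking about 19.5 s of the 69 s.

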